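Slide the sixth lock case home into a packed transport rack

ROBOT

A 7-joint arm with a two-finger parallel gripper is mounted at the origin on the work surface. World frame = base frame: x ahead of the robot, y to its left, z up, the work surface at z = 0. Lengths are in m, angles in rad, forces in N, time in s.
With the tool pointing down it reaches from about 0.425 to 0.875 m from the base axis. Payload 4.7 kg.
Tool frame: the origin (TCP) lies between the finger pads; the fingertips stand 14 mm ahead of it and the grasp point (between the pads) lies 5 mm behind it; z points along the fingers, y is the line along which they close (so a half turn about z gives the same grasp; the last joint's range is limited). The gripper opens to 87 mm and grips with 3 to 60 N. Pads are 19 mm wide; open, the fingers measure 117 mm over their backs; the gripper's body (75 mm by 190 mm) begins 51 mm behind the grasp point.
Start: joints at [1.267, 0.321, -0.07, 1.45, 0.023, 1.371, -0.057], TCP at [0.203, -0.617, 0.237] pointing down, gripper open.
Joint ranges: [-2.86, 2.86], [-0.3, 2.09], [-1.38, 1.24], [0.06, 2.45], [-1.56, 4.7], [0.09, 2.05], [-2.69, 2.69]. Speed limits (rad/s): [2.57, 2.57, 3.14, 3.14, 3.14, 3.14, 3.14].

INTERFACE

Orientations are given as a rotation vector (axis times angle).
In Python, from bench import ctrl gives the robot as it stands.
- The arm moves only by the shell command python3 -m inch 'ROWS' [OPENING] [FORCE]. ROWS is JSON, a list of rows, each a list of 6 numbers: the shift along the world's x, y, z in mm, then the turn, a rotation vector about the world's x, y, z in degrees. In form: [[tx, ty, tz, rx, ry, rz], ...]. A call has 1 to 20 rows; each row is the pose to reach, as a shift and turn from the pose commanded when the call began; what a row does not reach only later rows make up. A row lasts 1/8 s, in which the tool goes at most 62.5 mm and 10.7 degrees, less where a joint would pass 70% of its speed; a pose out of reach is approached as far as the arm can. A call with a gripper value outside its range is refused whole. OPENING is the finger opening in mm, from 0 to 87, set as the call begins (- or left out, the last holds). The fingers move at their own pace and stop on an object; FORCE is the grip in N (left out, the last holds). Time passes only in rows, so rows that repeat a pose let the fingers close. It gives the time, the measured TCP pose, the force, the opening and the grip force at its end, in the units of the state.
- ctrl.get_state(): the state, without advancing time (a new reading comes with each control period).
- ctrl.get_image(name): name is "side" or "top"; returns (picture, depth): 384x512x3 uint8, red, green, blue; 384x512 float32, m along the optical axis (not along the pixel's ray), 0 where there is no reading.
- ctrl.camera_params(name): a dict with "mtx" (3x3 intrinsics, pixels), "T" (4x4, takes a point from camera to world coordinates). Camera axes: x right, y down, z forward; pixel columns grow to the right and rows downward; lengths in m; the calibration is good to about 2 mm. A picture is of the moment at which its call begins. camera_params takes no time and is no camera call.
- ctrl.close_job(): hands the job in; it is judged then, once.
The state is a dict: "time": time; "joint_positions": joint angles; "qd": joint speeds; "joint_torque": joint torques, N m; "position": TCP position; "tool_rot": TCP orientation; "ft_force": force on the tool from outside, world axes, zero at the start; "torque": the same for the moment, N m; "grip_width": opening from 0.0 (shut) to 1.0 (fully open); "grip_force": force on a finger pad.
Only numpy, scipy, OpenCV 4.12 (cv2) and the standard library are available. Lean on these libraries where they do the work, as an engineer would, in place of code of your own. Each camera call takes 0.05 s, during which the arm holds its last target. There are 200 camera calls.

TASK

Take the finished lock case from the green mat and slide it upright along the rack's floor, nose first, into the narrow opening in the row, letting its nose nudge the neighbouring cases apart, then press it fully home against the adjustable rear stop with a steady push of 14 to 20 N and let go. Feel your way gently: never press the stop or a neighbour harder than 25 N, topple nothing, leave all six cases standing upright in the row and the other parts on the bench where they are.

Things in the scene. Friction and masses are not known exactly. Their poses are not given: they have to be found in the camera images.
- lock_mid (a point): Finished lock case (sizes in mm): galvanised box 110 long (x), 30 thick (y), 85 high, 0.35-0.7 kg, upright on the green mat (3 thick). This point: its centre, half-way up. +x is the grey nose, tapering over the last 20 mm to a flat tip 8 wide, full height; the nose starts turned roughly away from the robot. Tail (-x): flat face, upright edges rounded 5. Friction about 0.25.
- rack: Fixed blue steel transport rack (sizes in mm), open to the robot. Origin: on the bench below the middle of the row; x points into the rack, y left along the row. Floor 8 above the bench, x -140 to +72; its first 65 mm are a bare loading apron. 186 inside between side walls (6 thick, x -54 to +72, tops 68 above the bench): room for six cases and 6 mm over. Two cases right, three left of the opening.
- slot (a point): (Sizes in mm.) Point on the rack at the nominal place of the rear stop rail's front face (rack x +55, y 0, 40 above the bench). The bare metal rail spans the rack from 18 to 63 above the bench and is clamped firmly with black thumb nuts up to 7 mm in front of or behind this point; its setting is not measured. A case is home when its nose tip bears on the rail.
- strap (a point): (Sizes in mm.) Middle of the steel hold-down strap across the rack above the cases (rack x +30, y 0; 18 wide, 5 thick, underside 10 above the cases' tops, its top 108 above the bench): cases go in only by sliding from the front. Fixed.
- gate (a point): (Sizes in mm.) Point fixed on the rack where the middle of the sixth case's tail face ends up: give or take 7 mm in x by the stop's setting, 3 mm in y by how the row settles (rack x -55, y -15, 42.5 above the rack floor). Axes as the rack's.
- case1: Lock case number 1 of 5 from the right (-y) in the rack, same shape, size and mass range as the finished one, in a ragged line 1 to 25 mm short of the stop, free to slide and tip. Origin: centre of its underside; x towards its nose. The opening between cases 2 and 3 is only 9 to 15 mm wide; the rest of the slack is spread over the other gaps.
- case2: Lock case number 2 of 5 from the right (-y) in the rack, same shape, size and mass range as the finished one, in a ragged line 1 to 25 mm short of the stop, free to slide and tip. Origin: centre of its underside; x towards its nose. The opening between cases 2 and 3 is only 9 to 15 mm wide; the rest of the slack is spread over the other gaps.
- case3: Lock case number 3 of 5 from the right (-y) in the rack, same shape, size and mass range as the finished one, in a ragged line 1 to 25 mm short of the stop, free to slide and tip. Origin: centre of its underside; x towards its nose. The opening between cases 2 and 3 is only 9 to 15 mm wide; the rest of the slack is spread over the other gaps.
- case4: Lock case number 4 of 5 from the right (-y) in the rack, same shape, size and mass range as the finished one, in a ragged line 1 to 25 mm short of the stop, free to slide and tip. Origin: centre of its underside; x towards its nose. The opening between cases 2 and 3 is only 9 to 15 mm wide; the rest of the slack is spread over the other gaps.
- case5: Lock case number 5 of 5 from the right (-y) in the rack, same shape, size and mass range as the finished one, in a ragged line 1 to 25 mm short of the stop, free to slide and tip. Origin: centre of its underside; x towards its nose. The opening between cases 2 and 3 is only 9 to 15 mm wide; the rest of the slack is spread over the other gaps.
- damper: Bystander on the bench, to be left alone: black rubber damper, a flanged round plug 42 mm across and 30 mm high. Origin: centre of its underside.
- roller_arm: Bystander on the bench, to be left alone: galvanised roller arm, 127 x 32 mm and 22 mm high, lying flat. Origin: centre of its underside.
- cam: Bystander on the bench, to be left alone: white nylon cam, a disc 46 mm across with a lobe, 14 mm high. Origin: centre of its underside.
- bearing: Bystander on the bench, to be left alone: bronze bearing block, 74 x 28 mm and 45 mm high. Origin: centre of its underside.

How it is judged:
On the way, in this order (a step that is already met when the one before it is completed fails the run):
1. the finished case stands upright on the rack floor, partly in the row with its nose between its two neighbours (x of lock_mid in the frame of rack between -0.1 and -0.015 m and y of lock_mid in the frame of rack between -0.03 and 0 m and z of lock_mid in the frame of rack below 0.057 m and angle between lock_mid's own z axis and vertical below 0.12 rad), for 0.1 s.
2. the case, deep in the row, is pressed home on the rack's rear stop (more than 10 N on the stop rail) (x of lock_mid in the frame of rack above -0.009 m and contact force between lock and stop_rail above 10 N and angle between lock_mid's own z axis and vertical below 0.06 rad), for 0.3 s.
At the end, for the whole second after the job is handed in: The finished case is home (nose within 3 mm of the stop rail wherever it is set), between cases 2 and 3 (rack y -22 to -8 mm), on the rack floor, upright and in line within 0.06 rad, at rest; the other five stand there upright within 0.08 rad, rack x above -22 mm (x of lock_mid in the frame of stop_rail above -0.058 m and y of lock_mid in the frame of rack between -0.022 and -0.008 m and z of lock_mid in the frame of rack between 0.047 and 0.0535 m and angle between lock_mid's own z axis and vertical below 0.06 rad and angle between the x axis of lock_mid and the x axis of rack, either way round below 0.06 rad and linear speed of lock below 0.01 m/s and angle between each of case1, case2, case3, case4, case5's own z axis and vertical below 0.08 rad and x of each of case1, case2, case3, case4, case5 in the frame of rack above -0.022 m and z of each of case1, case2, case3, case4, case5 in the frame of rack below 0.012 m); the robot touches nothing.
It fails at once if a case in the row is toppled (leans more than 0.3 rad) (angle between any of case1, case2, case3, case4, case5's own z axis and vertical above 0.3 rad).
It fails at once if the finished case is forced against the rear stop: more than 25 N (contact force between lock and stop_rail above 25 N).
It fails at once if the finished case is forced against another case: more than 25 N (contact force between lock and case1 above 25 N or contact force between lock and case2 above 25 N or contact force between lock and case3 above 25 N or contact force between lock and case4 above 25 N or contact force between lock and case5 above 25 N).
It fails at once if a part lying on the bench is moved more than 15 mm (distance of any of damper, roller_arm, cam, bearing from where it was at the start of the episode above 0.015 m).
It also fails if it takes over 72 s, if anything falls off the work surface, if the arm or the gripper's body presses on something with over 40 N, if the wrist force passes 120 N, or if a joint passes its speed limit or range.

## Working session

There is one attempt and no reset: what is moved stays moved. The work goes in short steps, Python scripts to look and compute and a shell command to move; the robot and the scene stay as the last step left them, time stands still between calls to the robot, and variables do not carry over. Pictures are saved under pics/ and viewed, at most 10 in all, crops included, and the job is handed in when it is done.

```bash
ls; mkdir -p pics
python3 - <<'E'
from bench import ctrl
import cv2,numpy as np
for n in("side","top"):
    im,d=ctrl.get_image(n); np.savez(n+"0.npz",im=im,d=d)
    cv2.imwrite(f"pics/{n}0.png",cv2.resize(im[:,:,::-1],None,fx=1.5,fy=1.5))
    p=ctrl.camera_params(n); print(n,np.round(p["mtx"],1).tolist(),np.round(p["T"],3).tolist())
s=ctrl.get_state(); print({k:np.round(v,3).tolist() for k,v in s.items()})
E
```

```text
pics
side [[465.2, 0.0, 255.7], [0.0, 465.2, 192.8], [0.0, 0.0, 1.0]] [[-0.985, 0.135, -0.105, 0.676], [0.171, 0.723, -0.669, 0.835], [-0.014, -0.677, -0.736, 0.921], [0.0, 0.0, 0.0, 1.0]]
top [[363.5, 0.0, 242.8], [0.0, 363.5, 189.8], [0.0, 0.0, 1.0]] [[0.028, -0.993, 0.118, 0.427], [-1.0, -0.029, -0.005, 0.086], [0.008, -0.118, -0.993, 1.197], [0.0, 0.0, 0.0, 1.0]]
{'time': 0.1, 'joint_positions': [1.267, 0.322, -0.07, 1.452, 0.023, 1.371, -0.057], 'qd': [-0.001, -0.001, 0.0, -0.002, 0.001, -0.0, -0.001], 'joint_torque': [0.0, -49.257, -0.406, -31.34, -0.064, 0.039, 0.0], 'position': [0.203, -0.617, 0.236], 'tool_rot': [-3.1, -0.497, 0.001], 'ft_force': [-0.112, 0.813, -0.638], 'torque': [-0.027, -0.027, 0.016], 'grip_force': 0.0, 'grip_width': 1.0}
```

View pics/top0.png

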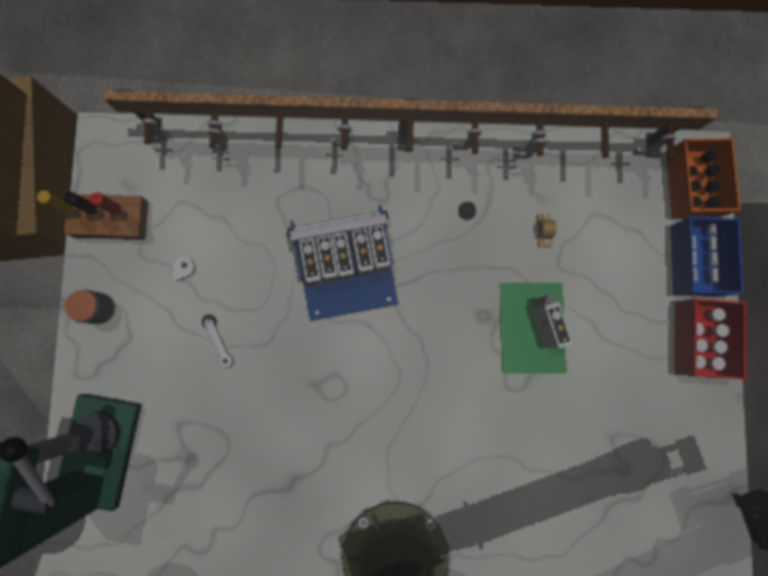

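View pics/side0.png

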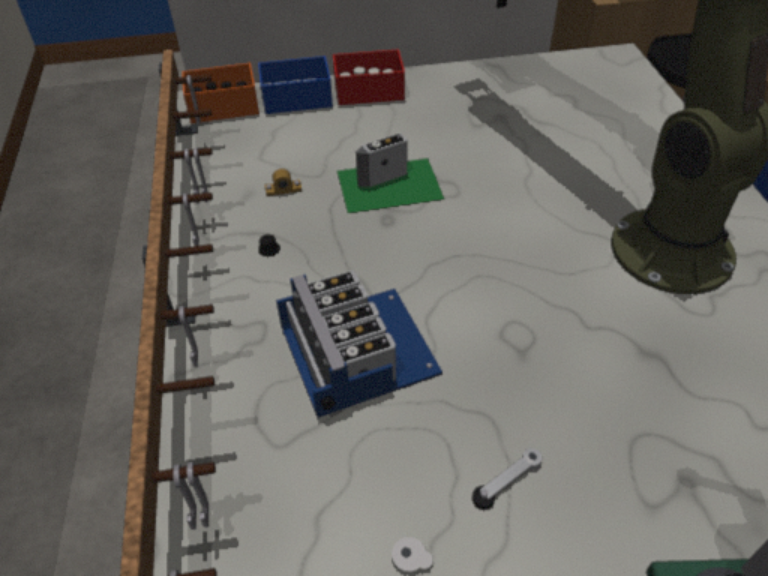

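The top view shows the rack at about (345,265) in the 1.5x picture, with the opening between the cases at x≈353. The lock is on the green mat at (557,322) with its nose up-left. The bystanders are well clear. Next I'll measure with masks plus depth.

```bash
cat > h.py <<'E'
import numpy as np,cv2
from bench import ctrl
def pts(n,d):
    p=ctrl.camera_params(n);K=p["mtx"];T=np.array(p["T"])
    v,u=np.mgrid[:384,:512]
    r=np.stack([(u-K[0][2])/K[0][0],(v-K[1][2])/K[1][1],np.ones_like(u)],-1)
    return r*d[...,None]@T[:3,:3].T+T[:3,3]
def ray(n,u,v,z):
    p=ctrl.camera_params(n);K=np.array(p["mtx"]);T=np.array(p["T"])
    r=T[:3,:3]@np.array([(u-K[0,2])/K[0,0],(v-K[1,2])/K[1,1],1]);return T[:3,3]+r*(z-T[2,3])/r[2]
def proj(n,P):
    p=ctrl.camera_params(n);K=np.array(p["mtx"]);T=np.array(p["T"])
    q=K@(T[:3,:3].T@(np.array(P)-T[:3,3]));return q[:2]/q[2]
def rect(n,im,z,x0,x1,y0,y1,s):  # view of plane z, x up, y left, s px/m
    c=[(x1,y1),(x1,y0),(x0,y0),(x0,y1)]
    a=np.float32([proj(n,(*q,z)) for q in c]);w,h=int((y1-y0)*s),int((x1-x0)*s)
    return cv2.warpPerspective(im,cv2.getPerspectiveTransform(a,np.float32([(0,0),(w,0),(w,h),(0,h)])),(w,h),flags=cv2.INTER_CUBIC)
E
python3 - <<'E'
from h import *
for n in("side","top"):
    z=np.load(n+"0.npz");im,d=z["im"],z["d"];P=pts(n,d)
    hsv=cv2.cvtColor(im,cv2.COLOR_RGB2HSV)
    def box(m,name):
        q=P[m][:,:2].astype(np.float32)
        if len(q)<8: print(n,name,len(q));return
        r=cv2.minAreaRect(q*1000); print(n,name,len(q),np.round(np.array(cv2.boxPoints(r))).tolist(),'size',np.round(r[1]),'zmed',round(float(np.median(P[m][:,2])),4))
    X,Y,Z=P[...,0],P[...,1],P[...,2]
    blue=(hsv[...,0]>100)&(hsv[...,0]<130)&(hsv[...,1]>100)&(X>.4)&(X<.85)&(Y>-.1)&(Y<.3)
    box(blue&(abs(Z-.008)<.008),'floor')
    reg=(Y<-.1)&(Y>-.4)&(X>.4)&(X<.7)
    gr=(hsv[...,0]>45)&(hsv[...,0]<85)&(hsv[...,1]>100)&reg
    box(gr,'mat')
    box(reg&(abs(Z-.088)<.008),'locktop'); print('zs',np.percentile(Z[reg],[50,95,99.5]))
    box((Z>.084)&(Z<.1)&(X>.5)&(X<.85)&(Y>-.05)&(Y<.25),'casetops')
    box((Z>.1)&(Z<.115)&(X>.5)&(X<.85)&(Y>-.05)&(Y<.25),'strap')
t=np.load("top0.npz")["im"]; s=np.load("side0.npz")["im"]
A=rect("top",t,.093,.54,.76,.06,.27,1800);B=rect("side",s,.093,.54,.76,.06,.27,1800)
print(A.shape);cv2.imwrite("pics/r1.png",np.hstack([A,B])[:,:,::-1])
E
```

```text
side floor 1769 [[486.0, 201.0], [528.0, 7.0], [733.0, 51.0], [691.0, 245.0]] size [210. 199.] zmed 0.0084
side mat 1217 [[396.0, -222.0], [401.0, -362.0], [584.0, -356.0], [580.0, -216.0]] size [184. 140.] zmed 0.0039
side locktop 283 [[437.0, -317.0], [449.0, -349.0], [555.0, -312.0], [544.0, -279.0]] size [113.  35.] zmed 0.0892
zs [0.00181271 0.07462961 0.09278731]
side casetops 2206 [[555.0, 213.0], [601.0, 20.0], [710.0, 46.0], [664.0, 239.0]] size [112. 199.] zmed 0.0944
side strap 617 [[571.0, 218.0], [614.0, 20.0], [706.0, 41.0], [663.0, 238.0]] size [ 95. 203.] zmed 0.108
top floor 1181 [[489.0, 194.0], [531.0, 9.0], [603.0, 25.0], [560.0, 210.0]] size [ 73. 190.] zmed 0.0073
top mat 1298 [[396.0, -228.0], [400.0, -358.0], [582.0, -352.0], [577.0, -221.0]] size [182. 131.] zmed 0.0025
top locktop 361 [[442.0, -315.0], [452.0, -346.0], [557.0, -311.0], [547.0, -281.0]] size [110.  32.] zmed 0.0886
zs [0.00065224 0.06788497 0.09196539]
top casetops 1401 [[558.0, 211.0], [603.0, 21.0], [712.0, 47.0], [667.0, 237.0]] size [112. 195.] zmed 0.0937
top strap 420 [[596.0, 222.0], [638.0, 29.0], [708.0, 44.0], [665.0, 237.0]] size [ 71. 197.] zmed 0.1071
(395, 378, 3)
```

View pics/r1.png

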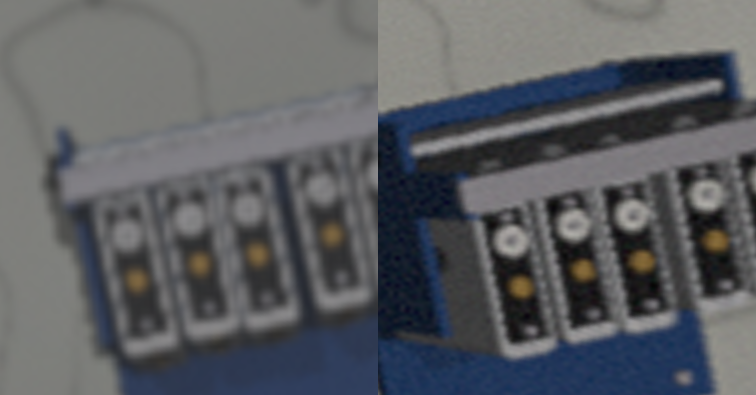

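The rectified crops (top left, side right) show the five labelled case tops, with the wide opening between the third and fourth from the left at about (290,240) in the left crop. Each case has an orange dot and a white disc on top, so I'll use those to locate them.

```bash
cat > m.py <<'E'
from h import *
def marks(n,im,roi,z,s=3000):
    A=rect(n,im,z,*roi,s).astype(int);R,G,B=A[...,0],A[...,1],A[...,2]
    out=[]
    for nm,m in(("o",(R-B>45)&(R>90)),("w",(np.minimum(np.minimum(R,G),B)>WT[n]))):
        k,l,st,c=cv2.connectedComponentsWithStats(m.astype(np.uint8))
        for i in range(1,k):
            if 250<st[i,4]<6000: out.append((nm,roi[1]-(c[i,1]+.5)/s,roi[3]-(c[i,0]+.5)/s,int(st[i,4])))
    return out
WT={"top":125,"side":150}
E
python3 - <<'E'
from m import *
for n in("top","side"):
    im=np.load(n+"0.npz")["im"]
    for nm,roi,z in(("rack",(.55,.72,.02,.25),.093),("lock",(.42,.58,-.37,-.26),.088)):
        print(n,nm)
        for o in marks(n,im,roi,z): print('  ',o[0],np.round(np.array(o[1:3])*1000,1),o[3])
E
```

```text
top rack
   o [638.1  51.2] 519
   o [629.4  85.4] 345
   o [618.3 126.9] 434
   o [613.3 159. ] 423
   o [603.8 194.1] 404
   w [688.2 147.2] 491
   w [679.9 186.5] 306
   w [674.3 208. ] 292
   w [663.3  57.2] 1152
   w [655.5  92.4] 498
   w [644.  132.7] 640
   w [638.4 164.7] 1052
   w [629.9 199.8] 675
   w [602.8  44.5] 777
   w [594.1  79.8] 789
   w [583.5 118.9] 799
   w [577.9 152.6] 856
   w [569.2 185.8] 817
top lock
   o [ 483.6 -320.3] 466
   w [ 528.3 -305.6] 1096
   w [ 508.6 -312.7] 929
side rack
   o [634.5  47.6] 727
   o [626.2  81.9] 816
   o [614.9 122.9] 840
   o [609.8 155.8] 754
   o [600.3 190.4] 821
   w [647.2  88.3] 301
   w [640.7 130.8] 481
   w [630.5 197.4] 276
   w [630.6 162. ] 281
   w [622.9 194.5] 391
side lock
   o [ 479.6 -325.1] 568
```

```bash
python3 -m inch '[[70,75,0,0,0,0],[110,118,0,0,0,0],[150,160,0,0,0,0],[190,203,0,0,0,0],[230,246,0,0,0,0],[276,295,0,0,0,0],[276,295,0,0,0,0],[276,295,0,0,0,0],[276,295,-30,0,0,0],[276,295,-60,0,0,0],[276,295,-60,0,0,0],[276,295,-60,0,0,0]]' 87 40
```

```text
time: 1.6
position: [0.4788, -0.3238, 0.1776]
tool_rot: [3.101, 0.494, 0.001]
ft_force: [0.2, 0.5, -0.3]
grip_width: 0.999
grip_force: 0.0
```

```bash
python3 -m inch '[[0,0,-30,0,0,0],[0,0,-60,0,0,0],[0,0,-90,0,0,0],[0,0,-115,0,0,0],[0,0,-124,0,0,0],[0,0,-124,0,0,0],[0,0,-124,0,0,0]]' 87 && python3 -m inch '[[0,0,0,0,0,0],[0,0,0,0,0,0],[0,0,0,0,0,0],[0,0,0,0,0,0],[0,0,0,0,0,0],[0,0,0,0,0,0]]' 0 50
```

```text
time: 2.48
position: [0.4801, -0.3232, 0.0542]
tool_rot: [3.1, 0.497, 0.003]
ft_force: [0.2, -0.5, 0.1]
grip_width: 1.003
grip_force: 0.0
time: 3.22
position: [0.4791, -0.3225, 0.0525]
tool_rot: [-3.102, -0.497, 0.0]
ft_force: [0.2, 1.0, 1.1]
grip_width: 0.399
grip_force: 0.0
```

```bash
python3 -m inch '[[0,0,0,0,0,0],[0,0,0,0,0,0],[0,0,0,0,0,0],[0,0,0,0,0,0],[0,0,15,0,0,0],[0,0,40,0,0,0],[0,0,70,0,0,0],[0,30,70,0,0,0],[0,70,70,0,0,-1],[0,115,70,0,0,-2],[0,160,70,0,0,-3],[0,205,70,0,0,-4],[0,250,70,0,0,-5],[0,295,70,0,0,-6],[0,340,70,0,0,-6],[0,375,70,0,0,-6],[0,395,70,0,0,-6],[0,395,70,0,0,-6],[0,395,70,0,0,-6],[0,395,70,0,0,-6]]' 0 50
python3 - <<'E'
from m import *
for n in("side","top"):
    im,d=ctrl.get_image(n); np.savez(n+"1.npz",im=im,d=d)
t=np.load("top1.npz")["im"];s=np.load("side1.npz")["im"]
A=cv2.resize(t[130:230,190:290],None,fx=4,fy=4,interpolation=2);B=cv2.resize(s[150:290,170:310],(400,400),interpolation=2)
cv2.imwrite("pics/h1.png",np.hstack([A,B])[:,:,::-1])
E
```

```text
time: 5.72
position: [0.4791, 0.0711, 0.1225]
tool_rot: [3.123, 0.331, -0.001]
ft_force: [-0.5, 0.2, -7.8]
grip_width: 0.34
grip_force: 50.0
```

View pics/h1.png

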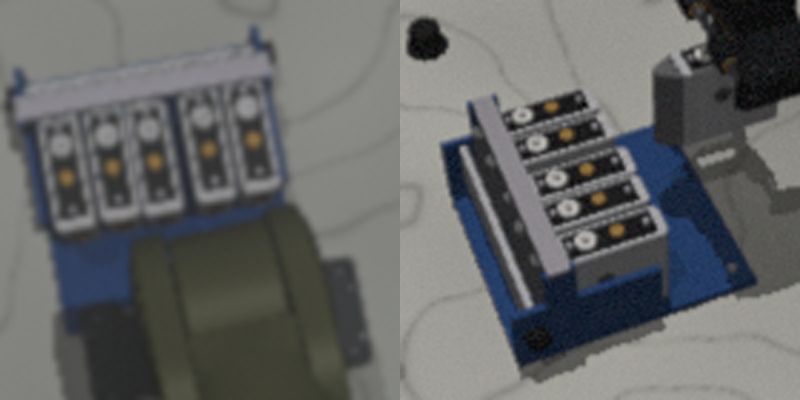

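Run:
```python
from m import *
z=np.load("side1.npz");P=pts("side",z["d"]).reshape(-1,3)*1000
a=np.radians(12.4);ex=np.array([np.cos(a),np.sin(a)]);ey=np.array([-ex[1],ex[0]])
A=P[:,:2]@ex;L=P[:,:2]@ey;Z=P[:,2]
m=(A>490)&(A<575)&(L>-60)&(L<10)&(Z>78)&(Z<165)
for lo in range(490,575,8):
    k=m&(A>=lo)&(A<lo+8); 
    if k.sum()>5: print(lo,k.sum(),np.round(np.percentile(L[k],[2,25,50,90]),1),np.round(np.percentile(Z[k],[2,98])))
f=m&(Z<145)&(Z>85)&(A>500)&(A<535); print('left face',f.sum(),np.polyfit(A[f],L[f],1),np.median(L[f]),'tilt',np.polyfit(Z[f],L[f],1))
t=m&(Z>152)&(Z<163);print('top',t.sum(),np.median(Z[t]),'nose max A',np.percentile(A[m],[98,99.5]))
# case3 left faces & tops for reference
```

```text
490 72 [-40.  -20.1 -18.7 -10.9] [ 81. 157.]
498 56 [-21.7 -20.5 -19.5 -18. ] [ 81. 145.]
506 87 [-44.8 -20.9 -19.5 -18. ] [ 81. 163.]
514 104 [-48.3 -25.3 -20.1 -18.2] [ 81. 163.]
522 107 [-45.5 -24.3 -19.6 -17.6] [ 82. 164.]
530 108 [-46.2 -26.  -20.2 -18. ] [ 79. 160.]
538 113 [-42.8 -24.6 -22.5 -19.8] [ 82. 159.]
546 108 [-38.6 -28.6 -26.8 -23.8] [ 80. 160.]
554 69 [-39.1 -35.4 -31.6 -27.7] [ 81. 161.]
left face 226 [ 6.46891954e-03 -2.26357847e+01] -19.292515617443886 tilt [ 8.75177797e-03 -2.03026864e+01]
top 198 158.34375015447426 nose max A [557.22402908 557.66565399]
```

```bash
python3 -m inch '[[0,1,-20,0,0,0.2],[0,1,-40,0,0,0.2],[0,1,-54,0,0,0.2],[0,1,-60,0,0,0.2],[0,1,-62,0,0,0.2],[0,1,-64,0,0,0.2],[0,1,-64,0,0,0.2]]' && python3 -m inch '[[5,1,0,0,0,0],[10,2.2,0,0,0,0],[15,3.3,0,0,0,0],[20,4.4,0,0,0,0],[24,5.3,0,0,0,0],[26,5.7,0,0,0,0],[28,6.2,0,0,0,0],[28,6.2,0,0,0,0],[28,6.2,0,0,0,0]]'
python3 - <<'E'
from m import *
im,d=ctrl.get_image("side"); np.savez("side2.npz",im=im,d=d)
B=cv2.resize(im[170:260,185:305],(800,600),interpolation=2)
cv2.imwrite("pics/h2.png",B[:,:,::-1])
P=pts("side",d).reshape(-1,3)*1000
a=np.radians(12.4);ex=np.array([np.cos(a),np.sin(a)]);ey=np.array([-ex[1],ex[0]])
A=P[:,:2]@ex;L=P[:,:2]@ey;Z=P[:,2]
m=(A>540)&(A<563)&(L>-60)&(L<5)&(Z>25)&(Z<85);print('left',m.sum(),np.median(L[m]),np.polyfit(A[m],L[m],1))
t=(A>540)&(A<590)&(L>-60)&(L<-10)&(Z>86)&(Z<102);print('top',t.sum(),np.median(Z[t]),np.percentile(A[t],98))
E
```

```text
time: 6.7
position: [0.4794, 0.0735, 0.0589]
tool_rot: [3.123, 0.34, 0.001]
ft_force: [0.3, 0.3, -6.4]
grip_width: 0.348
grip_force: 50.0
time: 7.82
position: [0.5069, 0.0797, 0.0585]
tool_rot: [3.123, 0.34, -0.0]
ft_force: [-0.2, -0.4, -7.0]
grip_width: 0.343
grip_force: 50.0
left 135 -16.585706383598808 [-0.03578431  3.07350367]
top 195 94.49315250422919 585.0757935352686
```

View pics/h2.png

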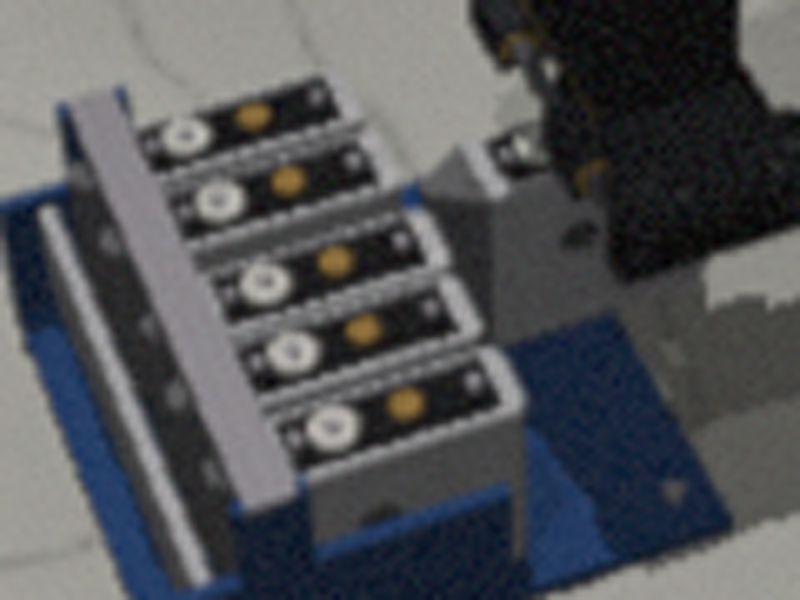

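The picture shows the nose at (420,190) lined up with the opening, blue floor visible between case 2's corner (380,180) and case 3's corner (440,240). I'll shift 1 mm right and feed in slowly.

```bash
python3 -m inch '[[1.2,-0.8,0,0,0,0],[3,-0.4,0,0,0,0],[5,0.1,0,0,0,0],[7.5,0.6,0,0,0,0],[10,1.2,0,0,0,0],[12.5,1.7,0,0,0,0],[15,2.3,0,0,0,0],[17.5,2.8,0,0,0,0],[17.5,2.8,0,0,0,0]]';python3 -m inch '[[2.5,0.5,0,0,0,0],[5,1.1,0,0,0,0],[7.5,1.6,0,0,0,0],[7.5,1.6,0,0,0,0]]'
```

```text
time: 9.0
position: [0.5249, 0.0824, 0.0586]
tool_rot: [3.123, 0.339, 0.001]
ft_force: [-0.1, 0.1, -6.1]
grip_width: 0.342
grip_force: 50.0
time: 9.5
position: [0.5321, 0.0845, 0.0585]
tool_rot: [-3.123, -0.34, 0.0]
ft_force: [-1.6, 0.7, -7.9]
grip_width: 0.341
grip_force: 50.0
```

```bash
python3 -m inch '[[2.5,0.5,0,0,0,0],[5,1.1,0,0,0,0],[7.5,1.6,0,0,0,0],[10,2.2,0,0,0,0],[10,2.2,0,0,0,0]]';python3 -m inch '[[2.5,0.5,0,0,0,0],[5,1.1,0,0,0,0],[7.5,1.6,0,0,0,0],[10,2.2,0,0,0,0],[12.5,2.7,0,0,0,0],[12.5,2.7,0,0,0,0]]';python3 -m inch '[[2.5,0.5,0,0,0,0],[5,1.1,0,0,0,0],[7.5,1.6,0,0,0,0],[10,2.2,0,0,0,0],[11,2.4,0,0,0,0],[11,2.4,0,0,0,0]]'
python3 - <<'E'
from m import *
im,d=ctrl.get_image("side"); np.savez("side3.npz",im=im,d=d)
B=cv2.resize(im[170:260,185:305],(800,600),interpolation=2)
cv2.imwrite("pics/h3.png",B[:,:,::-1])
E
```

```text
time: 10.12
position: [0.5409, 0.0896, 0.0582]
tool_rot: [-3.119, -0.344, 0.002]
ft_force: [-4.4, 6.8, -7.2]
grip_width: 0.336
grip_force: 50.0
time: 10.88
position: [0.5535, 0.0932, 0.0583]
tool_rot: [-3.118, -0.345, 0.002]
ft_force: [-3.9, 7.4, -8.0]
grip_width: 0.338
grip_force: 50.0
time: 11.62
position: [0.5646, 0.0954, 0.0584]
tool_rot: [-3.118, -0.345, 0.002]
ft_force: [-3.9, 6.9, -6.6]
grip_width: 0.343
grip_force: 50.0
```

View pics/h3.png

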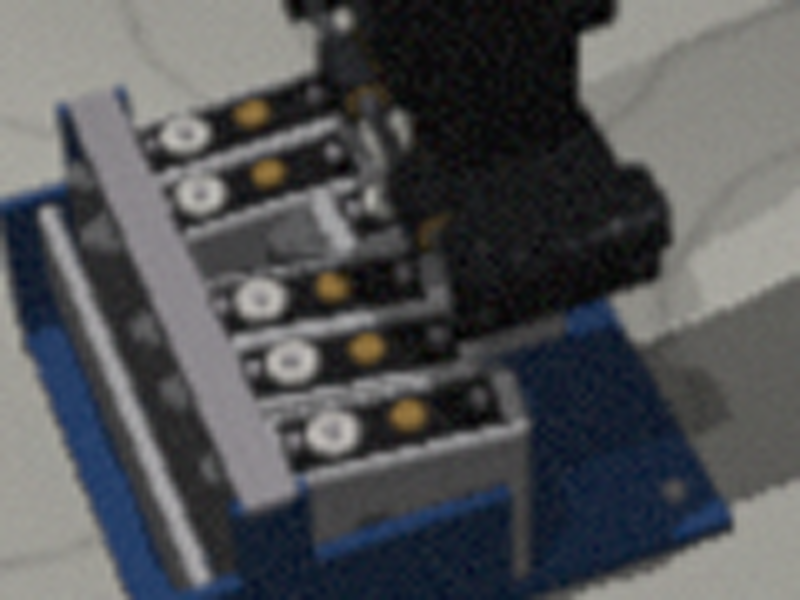

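The picture shows the nose well in, around (340,220), with neighbours parted and upright. Next: lower onto the floor, relax sideways, release, retreat.

```bash
python3 -m inch '[[-0.3,1.5,-0.5,0,0,0],[-0.3,1.5,-1,0,0,0],[-0.3,1.5,-1.5,0,0,0],[-0.3,1.5,-1.5,0,0,0],[-0.3,1.5,-1.5,0,0,0]]'
```

```text
time: 12.3
position: [0.5654, 0.0958, 0.0575]
tool_rot: [-3.12, -0.343, -0.002]
ft_force: [-3.9, 5.5, -6.0]
grip_width: 0.343
grip_force: 50.0
```

```bash
python3 -m inch '[[-0.2,1,-0.7,0,0,0],[-0.2,1,-1.4,0,0,0],[-0.2,1,-1.4,0,0,0],[-0.2,1,-1.4,0,0,0]]'
```

```text
time: 12.8
position: [0.5656, 0.0959, 0.0574]
tool_rot: [-3.122, -0.342, -0.002]
ft_force: [-4.3, 3.4, 3.2]
grip_width: 0.339
grip_force: 50.0
```

```bash
python3 -m inch '[[0,0,0,0,0,0],[0,0,0,0,0,0],[0,0,0,0,0,0],[0,0,0,0,0,0],[0,0,20,0,0,0],[0,0,45,0,0,0],[0,0,70,0,0,0],[0,0,85,0,0,0],[0,0,85,0,0,0]]' 50
python3 - <<'E'
from m import *
print(np.round(ctrl.get_state()["joint_positions"],2))
im,d=ctrl.get_image("side"); np.savez("side4.npz",im=im,d=d)
for o in marks("side",im,(.5,.72,.0,.25),.093): print(o[0],np.round(np.array(o[1:3])*1000,1),o[3])
B=cv2.resize(im[170:260,185:305],(800,600),interpolation=2)
cv2.imwrite("pics/h4.png",B[:,:,::-1])
E
```

```text
time: 13.92
position: [0.5661, 0.0941, 0.1425]
tool_rot: [3.123, 0.339, 0.005]
ft_force: [-0.3, -0.1, -0.2]
grip_width: 0.57
grip_force: 0.0
[ 0.32  0.28 -0.62  1.75  0.18  1.17 -1.7 ]
o [634.6  46.7] 888
o [632.8  77. ] 872
o [617.6 134. ] 797
o [609.6 164. ] 878
o [600.3 195.1] 905
w [714.   55.7] 2466
w [710.1  21.8] 3646
w [708.3 102.3] 849
w [704.8   4.1] 301
w [689.1 190.3] 3011
w [688.6  15.7] 497
w [670.5  37.1] 979
w [660.4  50.7] 1233
w [657.9  82.1] 1258
w [643.1 134.9] 1220
w [635.6 164.9] 1364
w [626.5 197.7] 1265
w [614.7 105.6] 1236
```

View pics/h4.png

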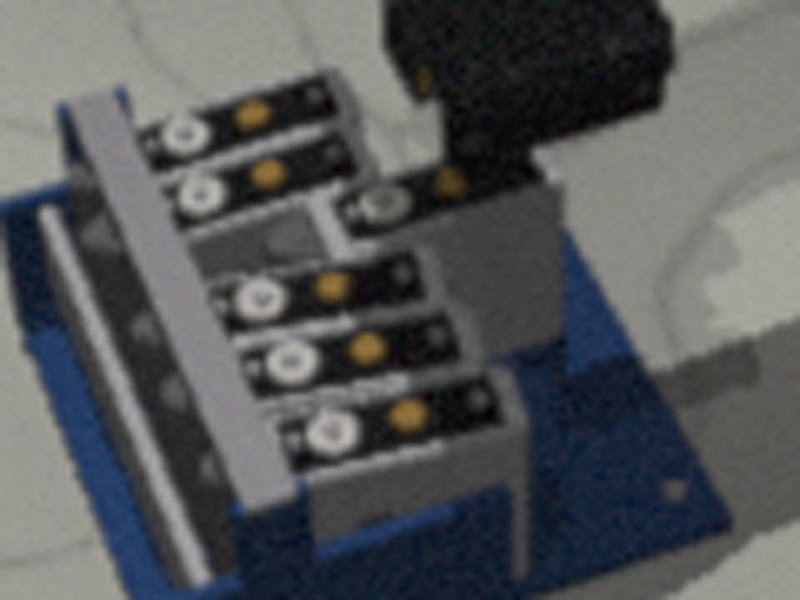

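The picture shows the lock standing at (460,230), parted neighbours upright. Next I turn the gripper 90° so the closed fingers fit behind the tail, and back off.

```bash
python3 -m inch '[[-20,-4,0,0,0,-8],[-40,-8,0,0,0,-17],[-62,-12,0,0,0,-26],[-62,-12,0,0,0,-36],[-62,-12,0,0,0,-46],[-62,-12,0,0,0,-56],[-62,-12,0,0,0,-66],[-62,-12,0,0,0,-76],[-62,-12,0,0,0,-84],[-62,-12,0,0,0,-90],[-62,-12,0,0,0,-90],[-62,-12,-25,0,0,-90],[-62,-12,-50,0,0,-90],[-62,-12,-70,0,0,-90],[-62,-12,-77,0,0,-90],[-62,-12,-77,0,0,-90],[-62,-12,-77,0,0,-90]]' 0 20
```

```text
time: 16.1
position: [0.5085, 0.0784, 0.0603]
tool_rot: [-2.448, 1.964, 0.009]
ft_force: [0.2, -0.2, 1.1]
grip_width: 0.007
grip_force: 0.0
```

```bash
python3 -m inch '[[-1,4.5,4,0,0,0],[-1,4.5,4,0,0,0],[2,5.2,4,0,0,0],[4.5,5.7,4,0,0,0],[7,6.2,4,0,0,0],[9.5,6.8,4,0,0,0],[12,7.3,4,0,0,0],[12,7.3,4,0,0,0]]';python3 -m inch '[[2.5,0.5,0,0,0,0],[5,1.1,0,0,0,0],[7.5,1.6,0,0,0,0],[10,2.2,0,0,0,0],[12.5,2.7,0,0,0,0],[12.5,2.7,0,0,0,0]]'
```

```text
time: 17.1
position: [0.5193, 0.0867, 0.063]
tool_rot: [-2.452, 1.963, 0.011]
ft_force: [-3.5, -1.0, 0.7]
grip_width: 0.004
grip_force: 1.5
time: 17.85
position: [0.5327, 0.0897, 0.0633]
tool_rot: [-2.452, 1.962, 0.009]
ft_force: [-1.6, -0.8, 0.7]
grip_width: 0.004
grip_force: 0.8
```

```bash
python3 -m inch '[[2.4,0.3,0,0,0,0],[4.9,0.8,0,0,0,0],[7.4,1.3,0,0,0,0],[9.9,1.9,0,0,0,0],[12.4,2.4,0,0,0,0],[12.4,2.4,0,0,0,0]]';python3 -m inch '[[2.5,0.5,0,0,0,0],[5,1.1,0,0,0,0],[7.5,1.6,0,0,0,0],[10,2.2,0,0,0,0],[12.5,2.7,0,0,0,0],[12.5,2.7,0,0,0,0]]'
python3 - <<'E'
from m import *
im,d=ctrl.get_image("side"); np.savez("side5.npz",im=im,d=d)
for o in marks("side",im,(.52,.72,.0,.25),.093):
  if o[0]=='o' or 1000<o[3]<1500:print(o[0],np.round(np.array(o[1:3])*1000,1),o[3])
B=cv2.resize(im[170:260,185:305],(800,600),interpolation=2)
cv2.imwrite("pics/h5.png",B[:,:,::-1])
E
```

```text
time: 18.6
position: [0.5451, 0.0923, 0.0633]
tool_rot: [-2.452, 1.962, 0.009]
ft_force: [-3.3, 0.4, 0.6]
grip_width: 0.005
grip_force: 1.1
time: 19.35
position: [0.5578, 0.0945, 0.0633]
tool_rot: [-2.451, 1.962, 0.008]
ft_force: [-1.0, -0.3, -0.0]
grip_width: 0.005
grip_force: 0.8
o [610.1 167.6] 932
o [600.  196.8] 912
w [660.6  52.3] 1201
w [659.    7.7] 1306
w [659.4  82. ] 1054
w [654.7 115.4] 1375
w [635.7 171.1] 1489
w [625.5 200.2] 1481
```

View pics/h5.png

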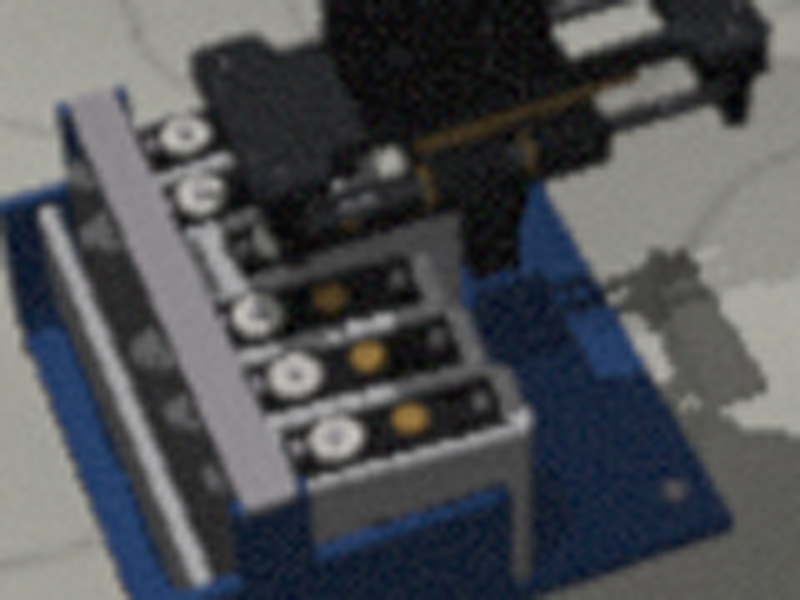

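The lock is sliding in with all the cases upright. Its nose is at about (225,260), nearing the strap, and the gripper body is above the strap. From here I go gently.

```bash
python3 -m inch '[[2.5,0.5,0,0,0,0],[5,1.1,0,0,0,0],[7.5,1.6,0,0,0,0],[10,2.2,0,0,0,0],[10,2.2,0,0,0,0]]';python3 -m inch '[[1,0.2,0,0,0,0],[2,0.4,0,0,0,0],[3,0.6,0,0,0,0],[4,0.9,0,0,0,0],[4,0.9,0,0,0,0]]';python3 -m inch '[[1,0.2,0,0,0,0],[2,0.4,0,0,0,0],[3,0.6,0,0,0,0],[3,0.6,0,0,0,0]]'
```

```text
time: 20.02
position: [0.5677, 0.0969, 0.0633]
tool_rot: [-2.451, 1.962, 0.008]
ft_force: [-0.9, 1.0, 0.7]
grip_width: -0.0
grip_force: 0.6
time: 20.65
position: [0.5714, 0.0978, 0.0632]
tool_rot: [-2.452, 1.962, 0.009]
ft_force: [-2.7, 0.7, 1.6]
grip_width: 0.005
grip_force: 1.2
time: 21.15
position: [0.5743, 0.0984, 0.0632]
tool_rot: [-2.452, 1.962, 0.009]
ft_force: [-2.9, -0.1, 1.8]
grip_width: 0.001
grip_force: 1.2
```

```bash
python3 -m inch '[[1,0.2,0,0,0,0],[2,0.4,0,0,0,0],[2,0.4,0,0,0,0]]'
```

```text
time: 21.52
position: [0.576, 0.0988, 0.0632]
tool_rot: [-2.452, 1.962, 0.01]
ft_force: [-3.2, -0.3, 2.3]
grip_width: 0.006
grip_force: 1.9
```

```bash
for i in 1 ; do python3 -m inch '[[1,0.2,0,0,0,0],[2,0.4,0,0,0,0],[2,0.4,0,0,0,0]]' | grep -E "posi|ft_f"; python3 -m inch '[[1,0.2,0,0,0,0],[2,0.4,0,0,0,0],[2,0.4,0,0,0,0]]'| grep -E "posi|ft_f"; done
```

```text
position: [0.576, 0.0988, 0.063]
ft_force: [-9.7, -1.1, 7.0]
position: [0.576, 0.0987, 0.0629]
ft_force: [-16.2, -0.9, 12.6]
```

```bash
python3 -m inch '[[0,0,0.8,0,0,0],[0,0,1.6,0,0,0],[0,0,1.6,0,0,0]]' | grep -E "time|posi|ft_f"
```

```text
time: 22.65
position: [0.576, 0.0987, 0.0632]
ft_force: [-11.7, -2.0, 2.4]
```

```bash
python3 -m inch '[[0.8,0.2,0.2,0,0,0],[1.5,0.3,0.4,0,0,0],[1.9,0.4,0.5,0,0,0],[1.9,0.4,0.5,0,0,0]]' | grep -E "time|posi|ft_f"
```

```text
time: 23.15
position: [0.5759, 0.0988, 0.0632]
ft_force: [-14.4, -2.5, 4.3]
```

```bash
python3 -m inch '[[0.4,0.1,0.1,0,0,0],[0.9,0.2,0.3,0,0,0],[0.9,0.2,0.3,0,0,0],[0.9,0.2,0.3,0,0,0],[0.9,0.2,0.3,0,0,0],[0.9,0.2,0.3,0,0,0],[0.9,0.2,0.3,0,0,0]]' | grep -E "time|posi|ft_f"
```

```text
time: 24.02
position: [0.5759, 0.0988, 0.0632]
ft_force: [-19.3, -2.5, 5.2]
```

```bash
python3 -m inch '[[-0.4,-0.1,0,0,0,0],[-0.4,-0.1,0,0,0,0],[-0.4,-0.1,0,0,0,0]]' | grep -E "time|ft_f"; python3 -m inch '[[-3,-0.7,0,0,0,0],[-8,-1.8,0,0,0,0],[-15,-3.3,0,0,0,0],[-30,-6.5,0,0,0,0],[-50,-11,20,0,0,0],[-60,-30,60,0,0,0],[-60,-70,110,0,0,0],[-60,-130,130,0,0,0],[-60,-190,130,0,0,0],[-60,-240,130,0,0,0],[-60,-250,130,0,0,0],[-60,-250,130,0,0,0]]' | grep -E "time|posi|ft_f"
python3 - <<'E'
from m import *
ex=np.array([.9767,.2147]);ey=np.array([-.2147,.9767])
Q=[]
for n in("side","top"):
    im,d=ctrl.get_image(n); np.savez(n+"6.npz",im=im,d=d)
    for o in marks(n,im,(.55,.72,.0,.25),.093):
        if o[0]=='o': q=np.array(o[1:3])*1000; print(n,np.round([q@ex,q@ey],1),o[3])
    Q.append(cv2.resize(im[170:260,185:305] if n=="side" else im[135:210,185:285],(400,300),interpolation=2))
cv2.imwrite("pics/h6.png",cv2.resize(np.hstack(Q)[:,:,::-1],None,fx=1,fy=1))
E
```

```text
time: 24.4
ft_force: [-16.8, -2.0, 3.4]
time: 25.9
position: [0.5227, -0.1504, 0.1958]
ft_force: [0.1, 1.4, -0.9]
side [630.  -91.5] 819
side [634.3 -61.2] 796
side [634.6 -31.1] 783
side [634.7   2.4] 794
side [631.8  32.9] 865
side [628.3  63.4] 788
top [634.  -88.8] 593
top [638.5 -58.6] 577
top [638.5 -28.6] 594
top [638.4   5.1] 611
top [635.5  35.6] 554
top [632.4  65.9] 564
```

View pics/h6.png

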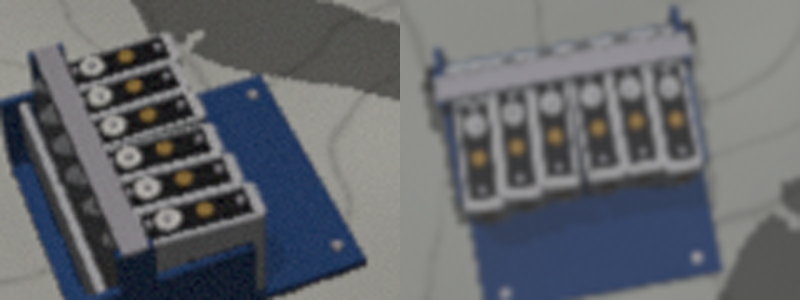

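The picture shows six cases upright in a tidy row. The lock is third from the right, flush with cases 2 and 3: all three are at axial 634.6 mm in the side view. Handing in.

```bash
python3 -c "
from bench import ctrl
print(ctrl.close_job())"
```

```text
the job is handed in; nothing more can be done
None
```

The lock case was slid in, pressed home with about 17–19 N at the wrist and released. All six cases were standing upright in the row, and I handed the job in at about 26 s; no verdict came back.

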